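Fit the mixer plate that matches the broken one

TASK

The old mixer plate lying on the round filter paper is the sample: draw the mixer's latch fully back, take from the sloping bins the new plate that has the same outline, turn it so that all three holes meet the studs, and set it down flat on the turntable. Then slide the latch fully home over its edge and let go. Leave the old plates, the other new plates and everything else where they are.

Things in the scene. Friction and masses are not known exactly. Their poses are not given: they have to be found in the camera images.
- new_plate_1_centre (a point): New plate: three long arms (44 mm from centre) with short 33 mm stubs between. Loose in a sloping bin. Dark steel plate 10 mm thick, 0.16 kg; square grip 22x22 mm in the middle, 32 mm above the plate's top; three 11 mm holes 26 mm from centre at own angles 180, 60, -60 deg (from x towards y). Point: on its axis, 21 mm above the underside. z out through the grip (in the bin leaning 25 deg to the rack's front), x, y square to the grip's sides.
- new_plate_2_centre (a point): New plate: six long arms (44 mm from centre), open notches between. Loose in a sloping bin. Dark steel plate 10 mm thick, 0.16 kg; square grip 22x22 mm in the middle, 32 mm above the plate's top; three 11 mm holes 26 mm from centre at own angles 180, 60, -60 deg (from x towards y). Point: on its axis, 21 mm above the underside. z out through the grip (in the bin leaning 25 deg to the rack's front), x, y square to the grip's sides.
- new_plate_3_centre (a point): New plate: full, nearly round (12-sided) outline, 44 mm from centre. Loose in a sloping bin. Dark steel plate 10 mm thick, 0.16 kg; square grip 22x22 mm in the middle, 32 mm above the plate's top; three 11 mm holes 26 mm from centre at own angles 180, 60, -60 deg (from x towards y). Point: on its axis, 21 mm above the underside. z out through the grip (in the bin leaning 25 deg to the rack's front), x, y square to the grip's sides.
- old_plate_1_centre (a point): Old plate, grip broken off: three long arms (44 mm from centre) with short 33 mm stubs between. 88 mm across, 10 mm thick, flat; this point is its middle, 6 mm above its underside. It lies either on the filter paper or elsewhere on the bench.
- old_plate_2_centre (a point): Old plate, grip broken off: six long arms (44 mm from centre), open notches between. 88 mm across, 10 mm thick, flat; this point is its middle, 6 mm above its underside. It lies either on the filter paper or elsewhere on the bench.
- old_plate_3_centre (a point): Old plate, grip broken off: full, nearly round (12-sided) outline, 44 mm from centre. 88 mm across, 10 mm thick, flat; this point is its middle, 6 mm above its underside. It lies either on the filter paper or elsewhere on the bench.
- filter_paper_centre (a point): Centre of a round white filter paper (116 mm across, flat on the bench to the right of the rack). Exactly one old plate lies on it: that is the sample.
- bin_rack: White fixed rack, three bins side by side along its y (98 mm apart, middle one at y = 0), sloping at 25 deg, low side to the front (-x). Origin on the bench below the middle bin's centre, z up. Slope surface 46 mm above the bench at bin centres; 12 mm lip along the low edge, 9 mm ribs between bins. 298 mm wide, 95 deep, 75 high.
- mixer_seat (a point): Centre of the turntable's flat top (80 mm across, 46 mm above the bench, does not turn) on a small white fixed bench mixer. z up, -x points to the latch. Three upright studs, 7.5 mm thick, 19 mm high with pointed tips, 26 mm from the centre at 180, 60, -60 deg (from x towards y). A plate is home flat on it, studs through its holes; any of the three turns will do.
- latch_tab (a point): On the latch's black tab, 13 mm below its top; axes as the mixer's. Tab 22 mm along x, 14 mm along y, from 64 to 95 mm above the bench, on a flat steel tongue 26 mm wide. It is 74 mm from the turntable's centre on the -x side when home and moves straight out along -x when drawn back.
- latch (a joint): Slide of the latch, m: 0 = home (tongue reaches to 38 mm from the turntable's centre, over a seated plate's edge, underside 12.5 mm above the turntable), 0.026 = fully back, plate can pass. Stays where it is left; takes about 2 N.
- stopper_centre (a point): Bystander: red-brown rubber stopper, 29 mm across, 25 mm high, standing loose; this point is half-way up.
- dropper_bottle_centre (a point): Bystander: small dropper bottle, 28 mm across, 84 mm high, standing loose; this point is half-way up.
- weighing_bottle_centre (a point): Bystander: small glass weighing bottle, 35 mm across, 65 mm high, standing loose; this point is half-way up.

How it is judged:
On the way, in this order (a step that is already met when the one before it is completed fails the run):
1. the latch is fully drawn back (value of joint latch above 0.021 m), for 0.1 s.
2. the matching plate is taken out of its bin (((horizontal distance between old_plate_1_centre and filter_paper_centre below 0.05 m and distance of new_plate_1_centre from where it was at the start of the episode above 0.05 m) or (horizontal distance between old_plate_2_centre and filter_paper_centre below 0.05 m and distance of new_plate_2_centre from where it was at the start of the episode above 0.05 m) or (horizontal distance between old_plate_3_centre and filter_paper_centre below 0.05 m and distance of new_plate_3_centre from where it was at the start of the episode above 0.05 m))), for 0.1 s.
3. the matching plate sits flat on the turntable over all three studs, the latch still back (((horizontal distance between old_plate_1_centre and filter_paper_centre below 0.05 m and horizontal distance between new_plate_1_centre and mixer_seat below 0.006 m and z of new_plate_1_centre in the frame of mixer_seat between 0.018 and 0.0235 m and angle between new_plate_1_centre's own z axis and vertical below 0.08 rad) or (horizontal distance between old_plate_2_centre and filter_paper_centre below 0.05 m and horizontal distance between new_plate_2_centre and mixer_seat below 0.006 m and z of new_plate_2_centre in the frame of mixer_seat between 0.018 and 0.0235 m and angle between new_plate_2_centre's own z axis and vertical below 0.08 rad) or (horizontal distance between old_plate_3_centre and filter_paper_centre below 0.05 m and horizontal distance between new_plate_3_centre and mixer_seat below 0.006 m and z of new_plate_3_centre in the frame of mixer_seat between 0.018 and 0.0235 m and angle between new_plate_3_centre's own z axis and vertical below 0.08 rad)) and value of joint latch above 0.01 m), for 0.2 s.
4. the latch is slid home (value of joint latch below 0.004 m), for 0.2 s.
At the end, for the whole second after the job is handed in: The new plate matching the old one on the filter paper lies flat on the turntable, studs through its holes (centre within 6 mm, down within about 2.5 mm, tilt under 0.08 rad); the latch is within 4 mm of home; the old plates are within 30 mm of where they lay (((horizontal distance between old_plate_1_centre and filter_paper_centre below 0.05 m and horizontal distance between new_plate_1_centre and mixer_seat below 0.006 m and z of new_plate_1_centre in the frame of mixer_seat between 0.018 and 0.0235 m and angle between new_plate_1_centre's own z axis and vertical below 0.08 rad) or (horizontal distance between old_plate_2_centre and filter_paper_centre below 0.05 m and horizontal distance between new_plate_2_centre and mixer_seat below 0.006 m and z of new_plate_2_centre in the frame of mixer_seat between 0.018 and 0.0235 m and angle between new_plate_2_centre's own z axis and vertical below 0.08 rad) or (horizontal distance between old_plate_3_centre and filter_paper_centre below 0.05 m and horizontal distance between new_plate_3_centre and mixer_seat below 0.006 m and z of new_plate_3_centre in the frame of mixer_seat between 0.018 and 0.0235 m and angle between new_plate_3_centre's own z axis and vertical below 0.08 rad)) and value of joint latch below 0.004 m and distance of each of old_plate_1_centre, old_plate_2_centre, old_plate_3_centre from where it was at the start of the episode below 0.03 m); the robot touches nothing.
It fails at once if a new plate that does not match was moved more than 40 mm ((not (horizontal distance between old_plate_1_centre and filter_paper_centre below 0.05 m) and distance of new_plate_1_centre from where it was at the start of the episode above 0.04 m) or (not (horizontal distance between old_plate_2_centre and filter_paper_centre below 0.05 m) and distance of new_plate_2_centre from where it was at the start of the episode above 0.04 m) or (not (horizontal distance between old_plate_3_centre and filter_paper_centre below 0.05 m) and distance of new_plate_3_centre from where it was at the start of the episode above 0.04 m)).
It fails at once if an old plate was moved more than 30 mm (distance of any of old_plate_1_centre, old_plate_2_centre, old_plate_3_centre from where it was at the start of the episode above 0.03 m).
It fails at once if the stopper was disturbed (distance of stopper_centre from where it was at the start of the episode above 0.03 m).
It fails at once if the dropper bottle was disturbed (distance of dropper_bottle_centre from where it was at the start of the episode above 0.03 m).
It fails at once if the weighing bottle was disturbed (distance of weighing_bottle_centre from where it was at the start of the episode above 0.03 m).
It also fails if it takes over 58 s, if anything falls off the work surface, if the arm or the gripper's body presses on something with over 40 N, if the wrist force passes 120 N, or if a joint passes its speed limit or range.

ROBOT

A 6-joint arm with a two-finger parallel gripper is mounted at the origin on a cart in front of the work surface, level with it; the furniture and walls round the work are solid. World frame = base frame: x ahead of the robot, y to its left, z up, the work surface at z = 0. Lengths are in m, angles in rad, forces in N, time in s.
With the tool pointing down it reaches from about 0.25 to 0.725 m from the base axis. Payload 4 kg.
Tool frame: the origin (TCP) lies midway between the tips of the shut fingers; the grasp point (between the pads) lies 19 mm behind it; z points along the fingers, y is the line along which they close (so a half turn about z gives the same grasp; the last joint's range is limited). The gripper opens to 85 mm and grips with 20 to 120 N. Pads are 22 mm wide; open, the fingers measure 114 mm over their backs; the gripper's body (76 mm by 85 mm) begins 54 mm behind the grasp point. The pads swing forward as they close: fully open they stand 13 mm farther back than shut.
Start: joints at [1.257, 0.241, 0.005, 1.335, 0, 1.571], TCP at [0.154, 0.476, 0.231] pointing down, gripper open.
Joint ranges: [-2.72, 2.72], [-1.05, 1.87], [-1.09, 1.28], [-1.99, 2.15], [-1.42, 1.44], [-3.14, 3.14]. Speed limits (rad/s): [2.79, 2.79, 3.14, 3.14, 3.14, 3.14].

INTERFACE

Orientations are given as a unit quaternion [x, y, z, w].
In Python, from workcell import bot gives the robot as it stands. The module is installed in compiled form; this text tells all that it offers.
- The arm moves only by the tool drive_tool, never from a script. Its arguments are lists of equal length, an entry for each row: "slide": the shift along the tool's x, y, z scaled (see below), a list of three; "rotation": the turn, a rotation vector about the tool's x, y, z scaled (see below), a list of three. A call has exactly 8 rows; each row is the pose to reach, as a shift and turn from the pose commanded when the call began, along the tool's axes at that moment; what a row does not reach only later rows make up. The controller multiplies each number of a shift by 250 mm and each number of a turn by 0.5 rad. A row lasts 1/8 s, in which the tool goes at most 62.5 mm and 10.7 degrees, less where a joint would pass 70% of its speed; a pose out of reach is approached as far as the arm can. A call with a number of a shift or a turn outside -1 to 1 is refused whole. A call with a gripper value outside its range is refused whole. "gripper" is the opening, from 0 (shut) to 1 (fully open), set as the call begins (left out, the last holds). The fingers move at their own pace and stop on an object; the grip force is fixed at half the most. Time passes only in rows, so rows that repeat a pose let the fingers close, or fill a call up. It gives the time, the measured TCP pose, the force, the opening and the grip force at its end, in the units of the state.
- bot.get_obs(): the state, without advancing time (a new reading comes with each control period).
- bot.camera(name): name is "scene" or "top"; returns a dict with "image" (384x512x3 uint8, red, green, blue), "z_map" (384x512 float32, m along the optical axis (not along the pixel's ray), 0 where there is no reading), "camera_matrix" (3x3 intrinsics, pixels), "xyz" and "orientation" of the camera in the world. Camera axes: x right, y up, looking along -z (the intrinsics and any distortion apply to the point x, -y, -z); pixel columns grow to the right and rows downward; lengths in m; the calibration is good to about 2 mm. A picture is of the moment at which its call begins.
- bot.job_done(): hands the job in; it is judged then, once.
The state is a dict: "clock": time; "joint_pos": joint angles; "joint_vel": joint speeds; "tau": joint torques, N m; "eef_pos": TCP position; "tool_rot": TCP orientation; "ft_force": force on the tool from outside, world axes, zero at the start; "ft_torque": the same for the moment, N m; "grip_width": finger opening in m; "grasp_force": force on a finger pad.
Only numpy, scipy, OpenCV 4.12 (cv2) and the standard library are available. Lean on these libraries where they do the work, as an engineer would, in place of code of your own. Each camera call takes 0.05 s, during which the arm holds its last target. There are 200 camera calls.

## Working session

There is one attempt and no reset: what is moved stays moved. The work goes in short steps, Python scripts to look and compute and a tool call to move; the robot and the scene stay as the last step left them, time stands still between calls to the robot, and variables do not carry over. Pictures are saved under pics/ and viewed, at most 10 in all, crops included, and the job is handed in when it is done.

Besides the shell and the picture viewer there is one more tool, called after "Call:" as a command line: name --argument value ..., lists and objects as JSON in quotes. drive_tool: Moves the arm, as the interface text tells. Shifts and turns lie within -1 to 1; 1 stands for 250 mm of shift or 0.5 rad of turn. Its arguments: {"type":"object","properties":{"slide":{"type":"array","items":{"type":"array","items":{"type":"number"}}},"rotation":{"type":"array","items":{"type":"array","items":{"type":"number"}}},"gripper":{"type":"number"}},"required":["slide","rotation"]}

```bash
mkdir -p pics; cat > h.py <<'E'
import numpy as np, cv2
from scipy.spatial.transform import Rotation as R
from workcell import bot
def cloud(c):
    z=c["z_map"];K=c["camera_matrix"];h,w=z.shape
    u,v=np.meshgrid(np.arange(w),np.arange(h))
    P=np.stack([(u-K[0,2])/K[0,0]*z,-(v-K[1,2])/K[1,1]*z,-z],-1)
    return P@R.from_quat(c["orientation"]).as_matrix().T+np.array(c["xyz"])
def ray(c,px,h):
    K=c["camera_matrix"];px=np.atleast_2d(px).astype(float)
    d=np.stack([(px[:,0]-K[0,2])/K[0,0],-(px[:,1]-K[1,2])/K[1,1],-np.ones(len(px))],-1)@R.from_quat(c["orientation"]).as_matrix().T
    o=np.array(c["xyz"]);return o+d*((h-o[2])/d[:,2])[:,None]
def save(n,im,s=1): cv2.imwrite("pics/"+n,cv2.resize(im[:,:,::-1],None,fx=s,fy=s,interpolation=cv2.INTER_CUBIC))
E
python3 - <<'E'
from h import *
for n in("top","scene"):
    c=bot.camera(n);np.savez(n+".npz",**c);save(n+"0.png",c["image"],1.5);print(n,c["xyz"],c["orientation"],c["camera_matrix"])
o=bot.get_obs();print(o)
E
```

```text
top [0.41551313 0.1446427  1.39421798] [-0.04835079  0.03721801  0.70748659 -0.70408788] [[430.23681071   0.         251.54594071]
 [  0.         430.23681071 196.25029854]
 [  0.           0.           1.        ]]
scene [0.13560365 1.48007823 0.75265841] [-0.07711757  0.52239594  0.83690892 -0.14400978] [[398.75514932   0.         259.12411604]
 [  0.         398.75514932 195.17259112]
 [  0.           0.           1.        ]]
{'clock': 0.1, 'joint_pos': array([ 1.25706019e+00,  2.41379714e-01,  3.88085465e-03,  1.33518384e+00,
       -3.84752684e-06,  1.57081021e+00]), 'joint_vel': array([ 0.00035606, -0.00202515,  0.00297755, -0.00075295, -0.00123158,
       -0.00085123]), 'tau': array([ 1.43855952e-03, -3.73135865e+01,  2.53011650e+01,  1.08701480e-02,
        6.21176650e-05,  4.93209271e-06]), 'eef_pos': array([0.15413898, 0.47507112, 0.23048931]), 'tool_rot': array([ 1.56232286e-01,  9.87719891e-01, -9.31906815e-04, -1.45443139e-04]), 'ft_force': array([-0.22643721, -0.16833582, -0.23076787]), 'ft_torque': array([-0.0061119 ,  0.00150538, -0.03011565]), 'grasp_force': 0.0, 'grip_width': 0.0855149668212467}
```

View pics/top0.png

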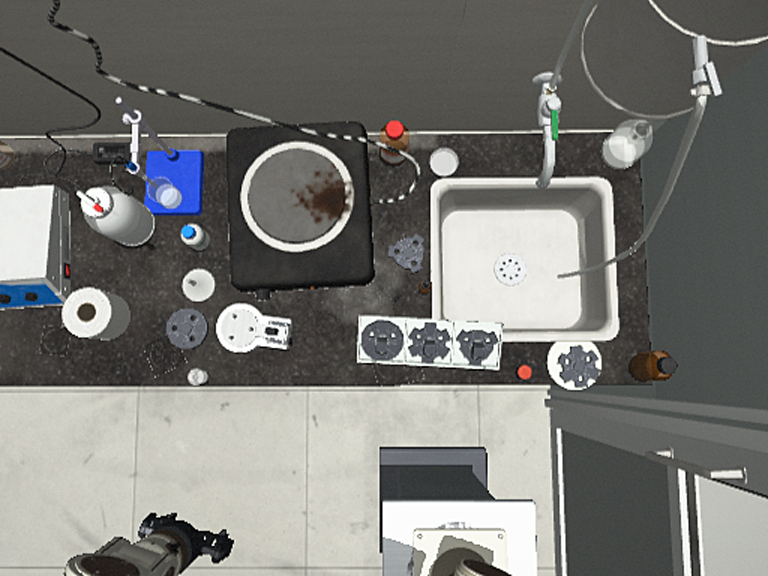

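View pics/scene0.png

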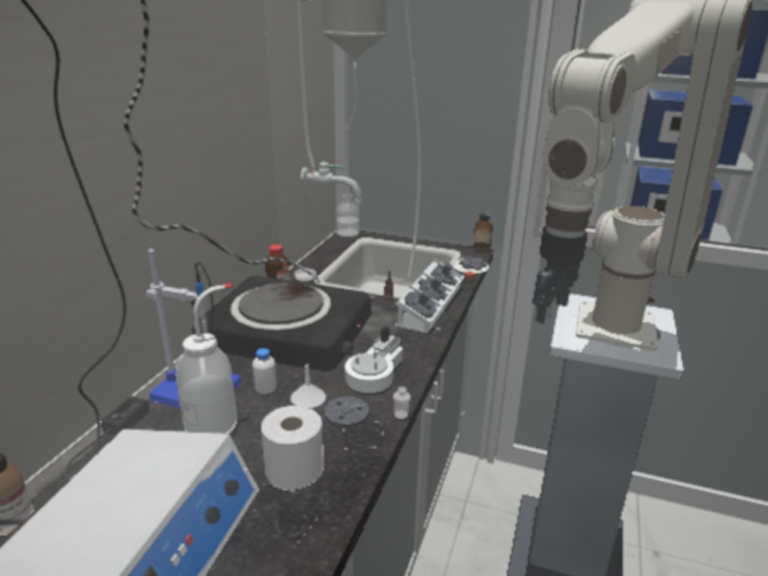

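The top view shows the mixer at about (255,328), with its latch to the right. The rack is at (430,343) and the filter paper with the sample at (575,365). I'll zoom in on these.

```bash
python3 - <<'E'
from h import *
c=dict(np.load("top.npz"));im=c["image"]
a=cv2.resize(im[205:262,140:205],(650,570),interpolation=cv2.INTER_CUBIC)
A=im[205:265,232:412]
save("z1.png",A,4.4)
save("z2.png",im[195:240,140:205],10)
P=cloud(c)
hsv=cv2.cvtColor(im,cv2.COLOR_RGB2HSV)
# filter paper: white near (383,243)
w=((hsv[...,1]<40)&(hsv[...,2]>190)).astype(np.uint8)
def big(x0,x1,y0,y1,m):
    s=np.zeros_like(m);s[y0:y1,x0:x1]=m[y0:y1,x0:x1]
    ct=max(cv2.findContours(s,0,2)[0],key=cv2.contourArea);return ct
ct=big(360,405,222,263,w);print("paper",cv2.minEnclosingCircle(ct),ray(c,cv2.minEnclosingCircle(ct)[0],0.0))
ct=big(232,340,205,250,w);r=cv2.minAreaRect(ct);print("rack",r)
ct=big(140,200,195,240,w);print("mixer",cv2.boundingRect(ct))
# rack depth points
for (u,v) in [(255,228),(286,228),(318,230),(240,215),(255,212),(240,240),(170,219),(163,212),(184,222),(160,218),(190,222)]:
    print(u,v,P[v,u].round(4),im[v,u])
E
```

```text
paper ((382.0, 234.29730224609375), 25.20374298095703) [[ 0.4595968  -0.25262191  0.        ]]
rack ((288.5, 225.5), (41.0, 101.0), 90.0)
mixer (144, 202, 50, 33)
255 228 [0.4775 0.1548 0.0876] [86 86 93]
286 228 [0.4776 0.0603 0.0776] [55 58 61]
318 230 [ 0.471  -0.037   0.0778] [56 58 64]
240 215 [0.5192 0.2014 0.0629] [215 222 217]
255 212 [0.5282 0.1548 0.0642] [254 255 254]
240 240 [0.4426 0.2026 0.0344] [241 247 241]
170 219 [0.5093 0.4233 0.0423] [194 200 197]
163 212 [0.5309 0.4442 0.0498] [233 235 233]
184 222 [0.4971 0.372  0.0816] [0 0 0]
160 218 [0.5124 0.4545 0.0443] [235 236 234]
190 222 [0.4983 0.3569 0.0608] [135 136 135]
```

View pics/z1.png

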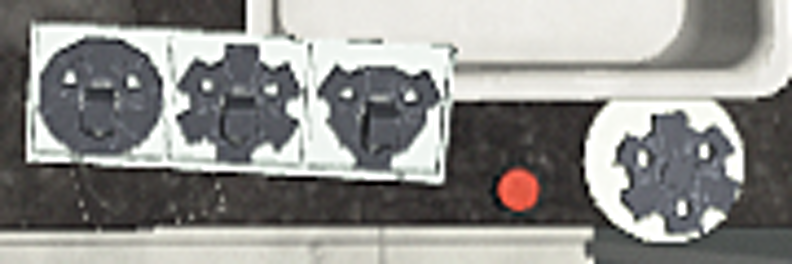

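View pics/z2.png

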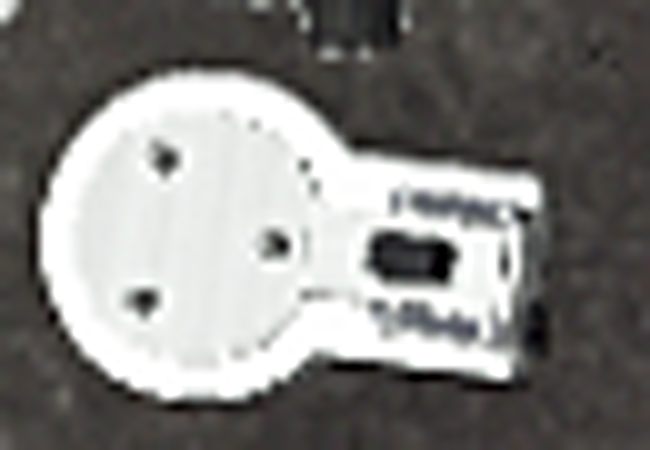

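The sample has six arms, so it matches the plate in the middle bin. The studs show in crop z2 at about (165,160), (275,243) and (143,300), and the tab at (412,258). Next I'll measure these in world coordinates.

```bash
python3 - <<'E'
from h import *
c=dict(np.load("top.npz"));im=c["image"];g=cv2.cvtColor(im,cv2.COLOR_RGB2GRAY).astype(float);P=cloud(c)
def cen(u,v,r,dark,t):
    w=g[v-r:v+r+1,u-r:u+r+1];w=np.clip((t-w) if dark else (w-t),0,None)
    yy,xx=np.mgrid[v-r:v+r+1,u-r:u+r+1];return np.array([(w*xx).sum(),(w*yy).sum()])/w.sum()
px=lambda x,y,s,ox,oy:np.array([(x+.5)/s-.5+ox,(y+.5)/s-.5+oy])
st=[cen(156,211,1,1,190),cen(167,219,1,1,190),cen(154,225,1,1,190)];print("studs px",st)
S=ray(c,st,0.056);print("studs",S.round(4),"ctr",S.mean(0).round(4),"r",np.linalg.norm(S-S.mean(0),axis=1).round(4))
d=S[1]-S.mean(0);print("latch dir deg",np.degrees(np.arctan2(d[1],d[0])))
t=cen(180,221,5,1,80);T=ray(c,t,0.095);print("tab",t,T, np.linalg.norm((T-S.mean(0))[0,:2]),np.degrees(np.arctan2(*(T-S.mean(0))[0,1::-1])))
m=(np.arange(512)[None]<195)&(np.arange(512)[None]>140)&(np.arange(384)[:,None]>195)&(np.arange(384)[:,None]<240)&(g>180)
print("mixer z hist",np.histogram(P[...,2][m],bins=np.arange(0,.11,.01)))
# rack corners
for n,(x,y),h in [("TL",(32,25),.066),("TR",(455,45),.066),("BR",(440,183),.03),("BL",(28,160),.03)]:
    print(n,ray(c,px(x,y,4.4,232,205),h).round(4))
for n,(a,b) in {"P3":((70,76),(134,82)),"P2":((207,86),(271,89)),"P1":((346,94),(411,97))}.items():
    h=[cen(*np.rint(px(*q,4.4,232,205)).astype(int),1,0,90) for q in(a,b)];H=ray(c,h,.0625)
    print(n,np.array(h).round(2).tolist(),H.round(4).tolist(),"d",np.linalg.norm(H[0]-H[1]),"yaw",np.degrees(np.arctan2(*(H[0]-H[1])[1::-1]))-90,"mid",H.mean(0))
# plane of plate2 rim
q=np.zeros_like(g,bool);q[212:244,270:303]=1
w=q&(g<110);print("z range p2",np.percentile(P[...,2][w],[1,10,50,90,99]))
top=q&(P[...,2]>.074);print("grip pts",top.sum(),P[top].mean(0),np.ptp(P[top],axis=0))
A=P[w&(P[...,2]<.068)&(P[...,2]>.02)];X=np.c_[A[:,:2],np.ones(len(A))];s=np.linalg.lstsq(X,A[:,2],rcond=None)[0];print("plane",s,np.degrees(np.arctan(np.hypot(s[0],s[1]))),np.degrees(np.arctan2(s[1],s[0])),(X@s-A[:,2]).std())
E
```

```text
studs px [array([156.15311909, 210.65784499]), array([167.26460481, 219.04639175]), array([154.0048, 224.6272])]
studs [[0.5347 0.4644 0.056 ]
 [0.5082 0.429  0.056 ]
 [0.491  0.4702 0.056 ]] ctr [0.5113 0.4545 0.056 ] r [0.0254 0.0257 0.0256]
latch dir deg -96.8841480107707
tab [181.08864469 220.44395604] [[0.50106541 0.37860482 0.095     ]] 0.07661047611120075 -97.67404414816912
mixer z hist (array([  5,   0,   1, 274, 562,  46, 114,   0,   0,   0]), array([0.  , 0.01, 0.02, 0.03, 0.04, 0.05, 0.06, 0.07, 0.08, 0.09, 0.1 ]))
TL [[0.5336 0.2047 0.066 ]]
TR [[ 0.5179 -0.092   0.066 ]]
BR [[ 0.4221 -0.0851  0.03  ]]
BL [[0.4396 0.2092 0.03  ]]
P3 [[247.55, 222.22], [261.69, 223.16]] [[0.4967, 0.178, 0.0625], [0.4936, 0.1343, 0.0625]] d 0.04386137864054053 yaw -4.058042055503634 mid [0.49513692 0.15615691 0.0625    ]
P2 [[278.62, 223.9], [293.15, 224.88]] [[0.491, 0.082, 0.0625], [0.4878, 0.0371, 0.0625]] d 0.04492429612035481 yaw -4.132009672509312 mid [0.48940986 0.05955355 0.0625    ]
P1 [[310.35, 225.7], [324.77, 226.53]] [[0.485, -0.0158, 0.0625], [0.4823, -0.0601, 0.0625]] d 0.04439686327727806 yaw -3.5696079527624818 mid [ 0.48363732 -0.0379614   0.0625    ]
z range p2 [0.03271934 0.04350768 0.05945569 0.08118995 0.09280742]
grip pts 72 [0.46672746 0.06582567 0.17349163] [0.10847292 0.13398551 1.32008817]
plane [ 0.42902707 -0.01731763 -0.14925015] 23.237545554305242 -2.311483483995796 0.0038198699043429742
```

```bash
cat >> h.py <<'E'
def rot(yaw,tilt=0):
    """tool y at heading yaw deg, z down; tilt deg leans tool so z = -(plate normal leaning to -x of rack)"""
    a=np.radians(yaw);t=np.radians(tilt)
    y=np.array([np.cos(a),np.sin(a),0]);f=np.array([y[1],-y[0],0])
    z=np.sin(t)*f-np.cos(t)*np.array([0,0,1]);return R.from_matrix(np.stack([np.cross(y,z),y,z],1))
def plan(p,r=None):
    o=bot.get_obs();q=R.from_quat(o["tool_rot"]);r=r or q
    print("t",round(o["clock"],2),"tcp",o["eef_pos"].round(4),"F",o["ft_force"].round(1),"w",round(o["grip_width"],4))
    print("slide",(q.inv().apply(np.array(p)-o["eef_pos"])/.25).round(4),"rot",((q.inv()*r).as_rotvec()/.5).round(4))
E
python3 - <<'E'
from h import *
plan([.33,.43,.19],rot(82.7));plan([.5015,.38,.13],rot(82.7))
E
```

```text
t 0.1 tcp [0.1541 0.4751 0.2305] F [-0.2 -0.2 -0.2] w 0.0855
slide [-0.7247  0.0459  0.1619] rot [-3.800e-03 -3.000e-04 -3.727e-01]
t 0.1 tcp [0.1541 0.4751 0.2305] F [-0.2 -0.2 -0.2] w 0.0855
slide [-1.439   0.0679  0.4018] rot [-3.800e-03 -3.000e-04 -3.727e-01]
```

Call:
drive_tool --slide '[[-0.12, 0.01, 0.03], [-0.3, 0.03, 0.06], [-0.5, 0.04, 0.1], [-0.65, 0.05, 0.13], [-0.8, 0.05, 0.16], [-0.92, 0.05, 0.16], [-0.98, 0.05, 0.16], [-0.98, 0.05, 0.16]]' --rotation '[[0, 0, -0.1], [0, 0, -0.2], [0, 0, -0.3], [0, 0, -0.37], [0, 0, -0.37], [0, 0, -0.37], [0, 0, -0.37], [0, 0, -0.37]]' --gripper 0.55

```text
clock: 1.1
eef_pos: [0.3915, 0.4116, 0.1909]
tool_rot: [0.065, 0.998, -0.0, -0.0]
ft_force: [-1.8, 0.6, 0.1]
grip_width: 0.0469
grasp_force: 0.0
```

```bash
python3 - <<'E'
from h import *
plan([.5015,.38,.115],rot(82.7))
E
```

```text
t 1.1 tcp [0.3915 0.4116 0.1909] F [-1.8  0.6  0.1] w 0.0469
slide [-0.4527 -0.068   0.3035] rot [-0.0007 -0.0014 -0.0055]
```

Call:
drive_tool --slide '[[-0.1, -0.01, 0.05], [-0.2, -0.03, 0.1], [-0.3, -0.05, 0.18], [-0.38, -0.06, 0.24], [-0.43, -0.068, 0.28], [-0.453, -0.068, 0.303], [-0.453, -0.068, 0.303], [-0.453, -0.068, 0.303]]' --rotation '[[0, 0, 0], [0, 0, 0], [0, 0, 0], [0, 0, 0], [0, 0, 0], [0, 0, 0], [0, 0, 0], [0, 0, 0]]'

```text
clock: 2.1
eef_pos: [0.5011, 0.381, 0.1162]
tool_rot: [0.064, 0.998, 0.0, 0.0]
ft_force: [0.1, 0.0, 1.0]
grip_width: 0.0465
grasp_force: 0.0
```

```bash
python3 - <<'E'
from h import *
plan([.5015,.38,.074],rot(82.7))
c=bot.camera("scene");save("s1.png",c["image"][200:300,210:310],6)
E
```

```text
t 2.1 tcp [0.5011 0.381  0.1162] F [0.1 0.  1. ] w 0.0465
slide [-0.002  -0.0038  0.169 ] rot [ 0.0015  0.001  -0.0012]
```

View pics/s1.png

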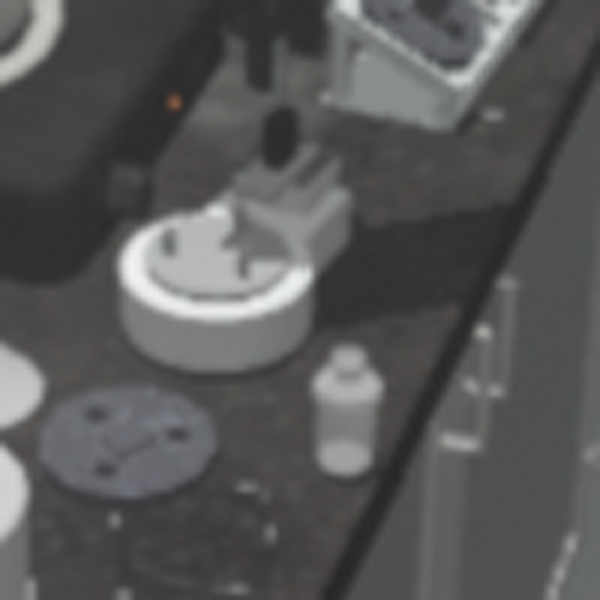

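The open fingers hang above the black tab, which is at (282,135) in the crop. The old plate near the mixer is the full round one. Next I descend, close and pull back.

Call:
drive_tool --slide '[[0, -0.004, 0.03], [0, -0.004, 0.07], [0, -0.004, 0.11], [0, -0.004, 0.14], [0, -0.004, 0.16], [0, -0.004, 0.17], [0, -0.004, 0.17], [0, -0.004, 0.17]]' --rotation '[[0, 0, 0], [0, 0, 0], [0, 0, 0], [0, 0, 0], [0, 0, 0], [0, 0, 0], [0, 0, 0], [0, 0, 0]]'

```text
clock: 3.15
eef_pos: [0.5015, 0.3796, 0.0734]
tool_rot: [0.064, 0.998, 0.0, 0.0]
ft_force: [0.1, 0.0, -0.2]
grip_width: 0.0469
grasp_force: 0.0
```

Call:
drive_tool --slide '[[0, 0, 0], [0, 0, 0], [0, 0, 0], [0, 0, 0], [0, 0, 0], [0, 0, 0], [0, 0, 0], [0, 0, 0]]' --rotation '[[0, 0, 0], [0, 0, 0], [0, 0, 0], [0, 0, 0], [0, 0, 0], [0, 0, 0], [0, 0, 0], [0, 0, 0]]' --gripper 0.0

```text
clock: 4.15
eef_pos: [0.5015, 0.38, 0.0738]
tool_rot: [0.064, 0.998, 0.001, 0.0]
ft_force: [-0.3, 1.3, 5.4]
grip_width: 0.021
grasp_force: 59.7
```

Call:
drive_tool --slide '[[0, -0.015, 0], [0, -0.03, 0], [0, -0.05, 0], [0, -0.07, 0], [0, -0.09, 0], [0, -0.104, 0], [0, -0.106, 0], [0, -0.106, 0]]' --rotation '[[0, 0, 0], [0, 0, 0], [0, 0, 0], [0, 0, 0], [0, 0, 0], [0, 0, 0], [0, 0, 0], [0, 0, 0]]'

```text
clock: 5.15
eef_pos: [0.4987, 0.3584, 0.0738]
tool_rot: [0.063, 0.998, 0.005, 0.001]
ft_force: [0.9, 13.9, -0.2]
grip_width: 0.02
grasp_force: 59.2
```

Call:
drive_tool --slide '[[0, -0.01, 0], [0, -0.015, 0], [0, -0.02, 0], [0, -0.02, 0], [0, -0.02, 0], [0, -0.02, 0], [0, -0.02, 0], [0, -0.02, 0]]' --rotation '[[0, 0, 0], [0, 0, 0], [0, 0, 0], [0, 0, 0], [0, 0, 0], [0, 0, 0], [0, 0, 0], [0, 0, 0]]'

```text
clock: 6.15
eef_pos: [0.4987, 0.3582, 0.0738]
tool_rot: [0.062, 0.998, 0.009, 0.001]
ft_force: [2.8, 25.8, -7.5]
grip_width: 0.0202
grasp_force: 59.1
```

```bash
python3 - <<'E'
from h import *
c=bot.camera("top");plan([.4987,.3584,.14])
save("t2.png",c["image"][195:240,140:205],10)
E
```

```text
t 6.2 tcp [0.4987 0.3582 0.0738] F [ 3.3 25.9 -6.3] w 0.0207
slide [-0.0003  0.0056 -0.2647] rot [0. 0. 0.]
```

View pics/t2.png

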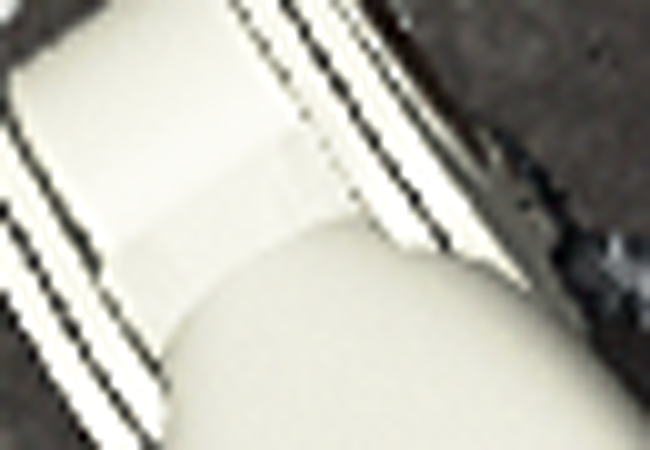

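The arm hides the latch in this view, but the force shows it is at its end stop. I'll relax the pull, release and rise.

Call:
drive_tool --slide '[[0, 0.04, 0], [0, 0.04, 0], [0, 0.04, 0], [0, 0.04, 0], [0, 0.04, 0], [0, 0.04, 0], [0, 0.04, 0], [0, 0.04, 0]]' --rotation '[[0, 0, 0], [0, 0, 0], [0, 0, 0], [0, 0, 0], [0, 0, 0], [0, 0, 0], [0, 0, 0], [0, 0, 0]]' --gripper 0.55

```text
clock: 7.2
eef_pos: [0.4985, 0.3581, 0.0731]
tool_rot: [0.064, 0.998, -0.0, 0.0]
ft_force: [0.4, 0.3, -0.2]
grip_width: 0.0467
grasp_force: 0.0
```

Call:
drive_tool --slide '[[0, 0, -0.06], [0, 0, -0.15], [0, 0, -0.28], [0, -0.1, -0.4], [0, -0.3, -0.45], [0, -0.5, -0.45], [0, -0.7, -0.45], [0, -0.75, -0.45]]' --rotation '[[0, 0, 0], [0, 0, 0], [0, 0, 0], [0, 0, 0], [0, 0, -0.1], [0, 0, -0.13], [0, 0, -0.13], [0, 0, -0.13]]'

```text
clock: 8.2
eef_pos: [0.4741, 0.1699, 0.187]
tool_rot: [0.033, 0.999, 0.0, 0.001]
ft_force: [-0.7, 0.7, 0.1]
grip_width: 0.0468
grasp_force: 0.0
```

```bash
python3 - <<'E'
from h import *
n=rot(86.4,25).as_matrix()[:,2]
g=np.array([.4741,.0601,.0597])
print("z",n);plan(g-n*.06,rot(86.4,25))
c=bot.camera("top");save("t3.png",c["image"][195:260,140:310],4.5)
E
```

```text
z [ 0.42178432 -0.02653642 -0.90630779]
t 8.2 tcp [0.4741 0.1699 0.187 ] F [-0.7  0.7  0.1] w 0.0468
slide [ 0.0724 -0.4389  0.2916] rot [-0.0012 -0.8702 -0.0081]
```

View pics/t3.png

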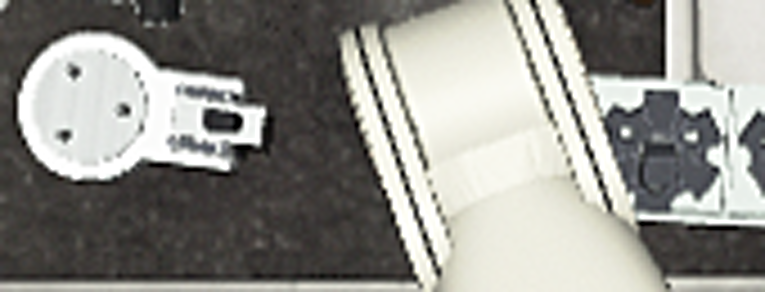

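The tab has moved from column 181 to column 189, about 25 mm, so the latch is back. Next I go to the pre-grasp pose, tilted 25°.

Call:
drive_tool --slide '[[0.01, -0.05, 0.02], [0.02, -0.12, 0.05], [0.04, -0.22, 0.1], [0.05, -0.31, 0.17], [0.065, -0.38, 0.23], [0.072, -0.43, 0.28], [0.072, -0.439, 0.292], [0.072, -0.439, 0.292]]' --rotation '[[0, -0.15, 0], [0, -0.3, 0], [0, -0.45, 0], [0, -0.6, 0], [0, -0.75, 0], [0, -0.85, -0.008], [0, -0.87, -0.008], [0, -0.87, -0.008]]'

```text
clock: 9.25
eef_pos: [0.4505, 0.0647, 0.1134]
tool_rot: [0.029, 0.976, -0.006, 0.216]
ft_force: [-0.1, -0.5, 0.1]
grip_width: 0.0469
grasp_force: 0.0
```

```bash
python3 - <<'E'
from h import *
plan([.4741,.0601,.0597],rot(86.4,25))
print(bot.get_obs()["joint_pos"].round(2))
c=bot.camera("scene");save("s3.png",c["image"][165:230,255:335],8)
E
```

```text
t 9.25 tcp [0.4505 0.0647 0.1134] F [-0.1 -0.5  0.1] w 0.0469
slide [ 0.0042 -0.0129  0.2349] rot [ 0.0032 -0.001   0.0067]
[ 0.22 -0.02 -0.74  0.43 -0.12  0.25]
```

View pics/s3.png

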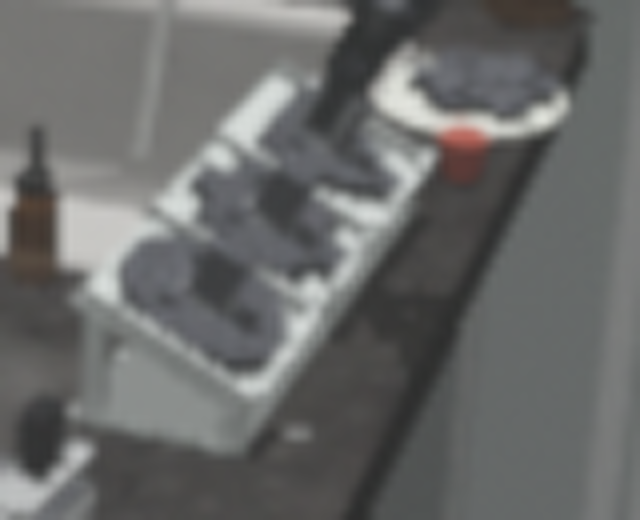

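The gripper hangs above the bins, seen at (350,60), and the middle plate's grip is at (285,200). Descending along the slope's normal.

Call:
drive_tool --slide '[[0.004, -0.013, 0.02], [0.004, -0.013, 0.05], [0.004, -0.013, 0.09], [0.004, -0.013, 0.13], [0.004, -0.013, 0.17], [0.004, -0.013, 0.205], [0.004, -0.013, 0.23], [0.004, -0.013, 0.23]]' --rotation '[[0.003, 0, 0.006], [0.003, 0, 0.006], [0.003, 0, 0.006], [0.003, 0, 0.006], [0.003, 0, 0.006], [0.003, 0, 0.006], [0.003, 0, 0.006], [0.003, 0, 0.006]]'

```text
clock: 10.3
eef_pos: [0.4723, 0.059, 0.0594]
tool_rot: [0.031, 0.976, -0.007, 0.215]
ft_force: [-0.7, 1.1, 0.3]
grip_width: 0.0469
grasp_force: 0.0
```

Call:
drive_tool --slide '[[0, 0, 0], [0, 0, 0], [0, 0, 0], [0, 0, 0], [0, 0, 0], [0, 0, 0], [0, 0, 0], [0, 0, 0]]' --rotation '[[0, 0, 0], [0, 0, 0], [0, 0, 0], [0, 0, 0], [0, 0, 0], [0, 0, 0], [0, 0, 0], [0, 0, 0]]' --gripper 0.0

```text
clock: 11.3
eef_pos: [0.4726, 0.0593, 0.0605]
tool_rot: [0.031, 0.976, -0.007, 0.216]
ft_force: [-3.1, 1.3, 6.0]
grip_width: 0.0209
grasp_force: 59.7
```

Call:
drive_tool --slide '[[0, 0, -0.03], [0, 0, -0.07], [0, 0, -0.13], [0, 0, -0.2], [0, 0, -0.28], [0, 0, -0.36], [0, 0, -0.42], [0, 0, -0.44]]' --rotation '[[0, 0, 0], [0, 0, 0], [0, 0, 0], [0, 0, 0], [0, 0, 0], [0, 0, 0], [0, 0, 0], [0, 0, 0]]'

```text
clock: 12.3
eef_pos: [0.4258, 0.0622, 0.1606]
tool_rot: [0.031, 0.976, -0.007, 0.216]
ft_force: [-0.2, 0.2, -1.4]
grip_width: 0.0213
grasp_force: 59.0
```

```bash
python3 - <<'E'
from h import *
plan([.46,.25,.19],rot(72))
E
```

```text
t 12.3 tcp [0.4258 0.0622 0.1606] F [-0.2  0.2 -1.4] w 0.0213
slide [-0.1307  0.7584 -0.0692] rot [0.1082 0.8673 0.4945]
```

Call:
drive_tool --slide '[[-0.01, 0.04, -0.01], [-0.03, 0.12, -0.02], [-0.05, 0.24, -0.03], [-0.08, 0.38, -0.05], [-0.1, 0.52, -0.06], [-0.12, 0.65, -0.07], [-0.13, 0.74, -0.07], [-0.13, 0.758, -0.07]]' --rotation '[[0.01, 0.12, 0.06], [0.03, 0.27, 0.15], [0.05, 0.42, 0.23], [0.07, 0.57, 0.32], [0.09, 0.72, 0.41], [0.1, 0.83, 0.47], [0.108, 0.867, 0.494], [0.108, 0.867, 0.494]]'

```text
clock: 13.3
eef_pos: [0.4605, 0.2509, 0.1881]
tool_rot: [0.156, 0.988, -0.001, -0.001]
ft_force: [-0.6, -0.4, -1.3]
grip_width: 0.0208
grasp_force: 59.0
```

```bash
python3 - <<'E'
from h import *
plan([.511,.455,.12],rot(52.7))
E
```

```text
t 13.3 tcp [0.4605 0.2509 0.1881] F [-0.6 -0.4 -1.3] w 0.0208
slide [0.0587 0.8394 0.2711] rot [-0.0035 -0.0022  0.6766]
```

Call:
drive_tool --slide '[[0.005, 0.05, 0], [0.01, 0.15, 0], [0.02, 0.3, 0], [0.03, 0.46, 0], [0.045, 0.62, 0.05], [0.055, 0.75, 0.12], [0.059, 0.83, 0.2], [0.059, 0.839, 0.23]]' --rotation '[[0, 0, 0.08], [0, 0, 0.18], [0, 0, 0.3], [0, 0, 0.42], [0, 0, 0.54], [0, 0, 0.63], [-0.003, -0.002, 0.677], [-0.003, -0.002, 0.677]]'

```text
clock: 14.3
eef_pos: [0.5099, 0.4534, 0.1288]
tool_rot: [0.32, 0.947, -0.002, -0.001]
ft_force: [-0.6, -1.1, -1.9]
grip_width: 0.0209
grasp_force: 59.1
```

Call:
drive_tool --slide '[[0, 0, 0.03], [0, 0, 0.04], [0, 0, 0.04], [0, 0, 0.04], [0, 0, 0.04], [0, 0, 0.04], [0, 0, 0.04], [0, 0, 0.04]]' --rotation '[[0, 0, 0], [0, 0, 0], [0, 0, 0], [0, 0, 0], [0, 0, 0], [0, 0, 0], [0, 0, 0], [0, 0, 0]]'

```text
clock: 15.3
eef_pos: [0.511, 0.454, 0.1215]
tool_rot: [0.321, 0.947, 0.0, 0.0]
ft_force: [0.0, -0.3, -1.6]
grip_width: 0.0208
grasp_force: 59.1
```

```bash
python3 - <<'E'
from h import *
plan([.511,.455,.09],rot(52.7))
c=bot.camera("scene");np.savez("s4.npz",**c);a=c["image"][215:275,225:295]
c=bot.camera("top");b=c["image"][195:240,135:205]
im=np.zeros((590,800,3),np.uint8)
A=cv2.resize(a,None,fx=8,fy=8,interpolation=2);save("s4.png",A)
E
```

```text
t 15.3 tcp [0.511  0.454  0.1215] F [ 0.  -0.3 -1.6] w 0.0208
slide [0.0025 0.0031 0.1259] rot [ 0.0018  0.0005 -0.003 ]
```

View pics/s4.png

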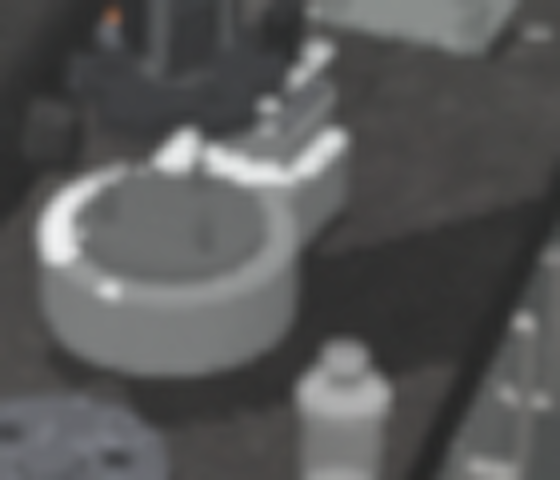

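The plate hangs at about (180,90), above and roughly centred on the turntable at (171,225). I'll check the offset numerically from the scene view.

```bash
python3 - <<'E'
from h import *
c=dict(np.load("scene.npz"));g=cv2.cvtColor(c["image"],cv2.COLOR_RGB2GRAY).astype(float)
# studs in start image: s1 crop (210,200)x6: (170,240),(243,262) ; s4 crop similar
P0=cloud(c);s=dict(np.load("s4.npz"));P=cloud(s);g4=cv2.cvtColor(s["image"],cv2.COLOR_RGB2GRAY).astype(float)
def cen(g,u,v,rx,ry,t):
    w=np.clip(t-g[v-ry:v+ry+1,u-rx:u+rx+1],0,None);yy,xx=np.mgrid[v-ry:v+ry+1,u-rx:u+rx+1];return np.array([(w*xx).sum(),(w*yy).sum()])/w.sum()
for G,n,l in((g,"start",[(238,240),(250,243)]),(g4,"s4",[(238,240),(250,244),(249,235)])):
    for u,v in l:
        w=G[v-4:v+5,u-3:u+4]; q=cen(G,u,v,2,3,np.median(w)-8)
        print(n,u,v,q,ray(c,q,.0555).round(4))
def near(P,z0,z1,r=.07):
    d=np.hypot(P[...,0]-.511,P[...,1]-.455);return P[(P[...,2]>z0)&(P[...,2]<z1)&(d<r)]
A=near(P,.104,.126,.056);A=A[(A[:,2]<.122)]
print("plate pts",len(A),A.min(0),A.max(0),np.histogram(A[:,2],8)); h=cv2.minEnclosingCircle(A[:,:2].astype(np.float32)*1000);print(h)
B=near(P0,.03,.05);print("mixer top",len(B),cv2.minEnclosingCircle(B[:,:2].astype(np.float32)*1000),np.median(B[:,2]))
D=near(P0,.041,.05,.05);print(np.median(D[:,2]))
E
```

```text
start 238 240 [237.76053215 240.11529933] [[0.5353 0.4706 0.0555]]
start 250 243 [250.06306306 243.62612613] [[0.4914 0.4759 0.0555]]
s4 238 240 [237.95348837 240.53488372] [[0.5338 0.4727 0.0555]]
s4 250 244 [250.07692308 244.23076923] [[0.4901 0.4791 0.0555]]
s4 249 235 [249.35014837 236.5727003 ] [[0.5078 0.4375 0.0555]]
plate pts 261 [0.46511741 0.41392156 0.10432834] [0.55171293 0.49966309 0.12049161] (array([11, 16, 21, 27, 82, 84, 14,  6]), array([0.10432834, 0.10634875, 0.10836916, 0.11038957, 0.11240998,
       0.11443039, 0.11645079, 0.1184712 , 0.12049161]))
((510.6608581542969, 456.3808898925781), 46.1497917175293)
mixer top 562 ((513.007568359375, 450.5638427734375), 65.83411407470703) 0.0424660020607972
0.045296343635658154
```

```bash
python3 - <<'E'
from h import *
plan([.5108,.4560,.076],rot(52.7))
E
```

```text
t 15.4 tcp [0.511  0.454  0.1215] F [-0.6  0.4 -1.4] w 0.0209
slide [0.0056 0.0059 0.1819] rot [ 0.0018  0.0006 -0.003 ]
```

Call:
drive_tool --slide '[[0.003, 0.003, 0.03], [0.0055, 0.006, 0.06], [0.0055, 0.006, 0.1], [0.0055, 0.006, 0.13], [0.0055, 0.006, 0.15], [0.0055, 0.006, 0.165], [0.0055, 0.006, 0.178], [0.0055, 0.006, 0.182]]' --rotation '[[0.002, 0, -0.003], [0.002, 0, -0.003], [0.002, 0, -0.003], [0.002, 0, -0.003], [0.002, 0, -0.003], [0.002, 0, -0.003], [0.002, 0, -0.003], [0.002, 0, -0.003]]'

```text
clock: 16.4
eef_pos: [0.511, 0.456, 0.076]
tool_rot: [0.32, 0.947, 0.0, 0.0]
ft_force: [-0.3, 0.6, -1.2]
grip_width: 0.021
grasp_force: 59.1
```

Call:
drive_tool --slide '[[0, 0, 0.004], [0, 0, 0.008], [0, 0, 0.012], [0, 0, 0.016], [0, 0, 0.02], [0, 0, 0.024], [0, 0, 0.028], [0, 0, 0.028]]' --rotation '[[0, 0, 0], [0, 0, 0], [0, 0, 0], [0, 0, 0], [0, 0, 0], [0, 0, 0], [0, 0, 0], [0, 0, 0]]'

```text
clock: 17.4
eef_pos: [0.5113, 0.4564, 0.0692]
tool_rot: [0.32, 0.947, 0.001, 0.0]
ft_force: [2.1, 3.1, -0.1]
grip_width: 0.0212
grasp_force: 59.2
```

Call:
drive_tool --slide '[[0.001, 0.004, 0.0], [0.001, 0.005, 0.005], [0.001, 0.005, 0.01], [0.001, 0.005, 0.016], [0.001, 0.005, 0.021], [0.001, 0.005, 0.026], [0.001, 0.005, 0.031], [0.001, 0.005, 0.031]]' --rotation '[[0, 0, 0], [0, 0, 0], [0, 0, 0], [0, 0, 0], [0, 0, 0], [0, 0, 0], [0, 0, 0], [0, 0, 0]]'

```text
clock: 18.4
eef_pos: [0.5112, 0.4568, 0.0627]
tool_rot: [0.32, 0.947, -0.0, 0.0]
ft_force: [-1.8, -2.0, 6.9]
grip_width: 0.0211
grasp_force: 60.2
```

Call:
drive_tool --slide '[[0, 0, 0.003], [0, 0, 0.006], [0, 0, 0.008], [0, 0, 0.008], [0, 0, 0.008], [0, 0, 0.008], [0, 0, 0.008], [0, 0, 0.008]]' --rotation '[[0, 0, 0], [0, 0, 0], [0, 0, 0], [0, 0, 0], [0, 0, 0], [0, 0, 0], [0, 0, 0], [0, 0, 0]]'

```text
clock: 19.4
eef_pos: [0.5112, 0.4568, 0.0627]
tool_rot: [0.32, 0.947, 0.0, 0.0]
ft_force: [-4.8, -4.1, 12.3]
grip_width: 0.0207
grasp_force: 61.2
```

Call:
drive_tool --slide '[[0, 0, -0.008], [0, 0, -0.008], [0, 0, -0.008], [0, 0, -0.008], [0, 0, -0.008], [0, 0, -0.008], [0, 0, -0.008], [0, 0, -0.008]]' --rotation '[[0, 0, 0], [0, 0, 0], [0, 0, 0], [0, 0, 0], [0, 0, 0], [0, 0, 0], [0, 0, 0], [0, 0, 0]]' --gripper 0.55

```text
clock: 20.4
eef_pos: [0.5115, 0.4571, 0.0613]
tool_rot: [0.32, 0.947, -0.0, 0.0]
ft_force: [0.1, -0.3, 0.2]
grip_width: 0.0471
grasp_force: 0.0
```

Call:
drive_tool --slide '[[0, 0, -0.03], [0, 0, -0.08], [0, 0, -0.15], [0, 0, -0.25], [0, 0, -0.34], [-0.1, -0.2, -0.4], [-0.2, -0.4, -0.4], [-0.3, -0.6, -0.4]]' --rotation '[[0, 0, 0], [0, 0, 0], [0, 0, 0], [0, 0, 0], [0, 0, 0], [0, 0, -0.2], [0, 0, -0.4], [0, 0, -0.6]]'

```text
clock: 21.4
eef_pos: [0.4804, 0.2913, 0.1633]
tool_rot: [0.173, 0.985, 0.001, 0.001]
ft_force: [-0.2, -0.3, 0.1]
grip_width: 0.0469
grasp_force: 0.0
```

```bash
python3 - <<'E'
from h import *
plan([.4985,.3581,.11],rot(82.7))
c=bot.camera("scene");P=cloud(c)
d=np.hypot(P[...,0]-.511,P[...,1]-.456);A=P[(d<.055)&(P[...,2]>.05)&(P[...,2]<.062)];X=np.c_[A[:,:2],np.ones(len(A))]
s=np.linalg.lstsq(X,A[:,2],rcond=None)[0];print(len(A),"plate top z",np.median(A[:,2]),"tilt",s[:2])
t=bot.camera("top");a=cv2.resize(c["image"][210:275,215:295],(560,455),interpolation=2);b=cv2.resize(t["image"][195:240,140:205],(560,388),interpolation=2)
im=np.zeros((455,800,3),np.uint8);im[:,:400]=a[:,80:480];im[:388,400:]=b[:,:400];save("f1.png",im)
E
```

```text
t 21.4 tcp [0.4804 0.2913 0.1633] F [-0.2 -0.3  0.1] w 0.0469
slide [0.0235 0.2753 0.2138] rot [ 0.004   0.0056 -0.4398]
261 plate top z 0.05568679364778906 tilt [ 0.00867939 -0.00822729]
```

View pics/f1.png

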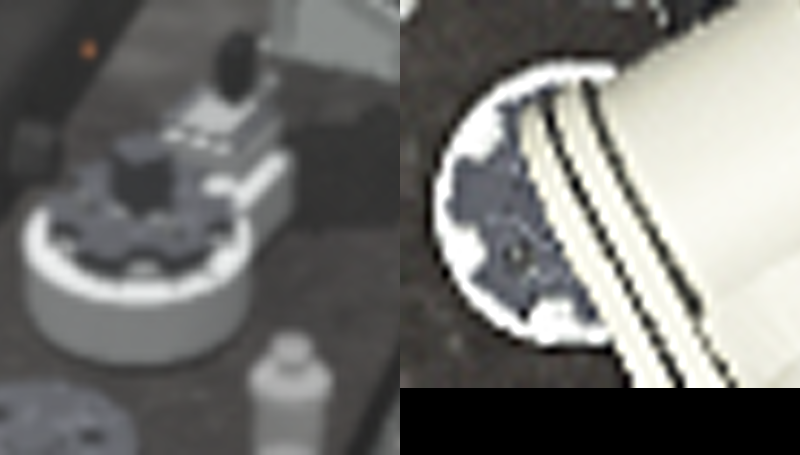

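The plate sits flat on the turntable with its top at 0.0557 m and about 0.01 rad of tilt, and the latch is still back. Next I slide the latch home.

Call:
drive_tool --slide '[[0.005, 0.06, 0], [0.01, 0.14, 0], [0.02, 0.22, 0.02], [0.0235, 0.27, 0.06], [0.0235, 0.275, 0.11], [0.0235, 0.275, 0.16], [0.0235, 0.275, 0.2], [0.0235, 0.275, 0.21]]' --rotation '[[0, 0, -0.1], [0, 0, -0.25], [0, 0, -0.38], [0.004, 0.005, -0.44], [0.004, 0.005, -0.44], [0.004, 0.005, -0.44], [0.004, 0.005, -0.44], [0.004, 0.005, -0.44]]'

```text
clock: 22.5
eef_pos: [0.4977, 0.358, 0.1077]
tool_rot: [0.066, 0.998, -0.002, -0.002]
ft_force: [-0.1, -0.2, -0.4]
grip_width: 0.047
grasp_force: 0.0
```

```bash
python3 - <<'E'
from h import *
plan([.4987,.3583,.0735],rot(82.7))
E
```

```text
t 22.5 tcp [0.4977 0.358  0.1077] F [-0.1 -0.2 -0.4] w 0.047
slide [-0.0042  0.0021  0.1367] rot [-0.0066 -0.008  -0.009 ]
```

Call:
drive_tool --slide '[[-0.004, 0.002, 0.02], [-0.004, 0.002, 0.05], [-0.004, 0.002, 0.08], [-0.004, 0.002, 0.11], [-0.004, 0.002, 0.13], [-0.004, 0.002, 0.137], [-0.004, 0.002, 0.137], [-0.004, 0.002, 0.137]]' --rotation '[[-0.006, -0.008, -0.009], [-0.006, -0.008, -0.009], [-0.006, -0.008, -0.009], [-0.006, -0.008, -0.009], [-0.006, -0.008, -0.009], [-0.006, -0.008, -0.009], [-0.006, -0.008, -0.009], [-0.006, -0.008, -0.009]]'

```text
clock: 23.5
eef_pos: [0.4995, 0.3594, 0.0749]
tool_rot: [0.063, 0.998, 0.001, 0.001]
ft_force: [-0.1, 0.1, -0.1]
grip_width: 0.047
grasp_force: 0.0
```

Call:
drive_tool --slide '[[0, 0, 0], [0, 0, 0], [0, 0, 0], [0, 0, 0], [0, 0, 0], [0, 0, 0], [0, 0, 0], [0, 0, 0]]' --rotation '[[0, 0, 0], [0, 0, 0], [0, 0, 0], [0, 0, 0], [0, 0, 0], [0, 0, 0], [0, 0, 0], [0, 0, 0]]' --gripper 0.0

```text
clock: 24.5
eef_pos: [0.4994, 0.3593, 0.075]
tool_rot: [0.063, 0.998, 0.001, 0.001]
ft_force: [-1.3, -0.5, 5.5]
grip_width: 0.0207
grasp_force: 59.7
```

Call:
drive_tool --slide '[[0, 0.015, 0], [0, 0.03, 0], [0, 0.05, 0], [0, 0.07, 0], [0, 0.09, 0], [0, 0.104, 0], [0, 0.108, 0], [0, 0.108, 0]]' --rotation '[[0, 0, 0], [0, 0, 0], [0, 0, 0], [0, 0, 0], [0, 0, 0], [0, 0, 0], [0, 0, 0], [0, 0, 0]]'

```text
clock: 25.5
eef_pos: [0.5028, 0.3843, 0.075]
tool_rot: [0.064, 0.998, -0.001, 0.001]
ft_force: [-1.0, -5.5, 6.9]
grip_width: 0.0206
grasp_force: 59.9
```

Call:
drive_tool --slide '[[0, 0.005, 0], [0, 0.01, 0], [0, 0.015, 0], [0, 0.02, 0], [0, 0.02, 0], [0, 0.02, 0], [0, 0.02, 0], [0, 0.02, 0]]' --rotation '[[0, 0, 0], [0, 0, 0], [0, 0, 0], [0, 0, 0], [0, 0, 0], [0, 0, 0], [0, 0, 0], [0, 0, 0]]'

```text
clock: 26.5
eef_pos: [0.5028, 0.3845, 0.075]
tool_rot: [0.065, 0.998, -0.005, 0.0]
ft_force: [-3.2, -16.7, 13.1]
grip_width: 0.0206
grasp_force: 60.6
```

Call:
drive_tool --slide '[[0, -0.024, 0], [0, -0.024, 0], [0, -0.024, 0], [0, -0.024, 0], [0, -0.024, 0], [0, -0.024, 0], [0, -0.024, 0], [0, -0.024, 0]]' --rotation '[[0, 0, 0], [0, 0, 0], [0, 0, 0], [0, 0, 0], [0, 0, 0], [0, 0, 0], [0, 0, 0], [0, 0, 0]]' --gripper 0.55

```text
clock: 27.5
eef_pos: [0.5026, 0.3851, 0.0746]
tool_rot: [0.063, 0.998, 0.001, 0.001]
ft_force: [0.9, -0.8, -0.1]
grip_width: 0.0468
grasp_force: 0.0
```

Call:
drive_tool --slide '[[0, 0, -0.04], [0, 0, -0.1], [0, 0, -0.2], [0, 0, -0.3], [0.1, -0.2, -0.4], [0.2, -0.4, -0.4], [0.3, -0.5, -0.4], [0.3, -0.5, -0.4]]' --rotation '[[0, 0, 0], [0, 0, 0], [0, 0, 0], [0, 0, 0], [0, 0, 0], [0, 0, 0], [0, 0, 0], [0, 0, 0]]'

```text
clock: 28.5
eef_pos: [0.4107, 0.2689, 0.176]
tool_rot: [0.064, 0.998, 0.001, 0.001]
ft_force: [0.3, 0.6, 0.6]
grip_width: 0.0468
grasp_force: 0.0
```

```bash
python3 - <<'E'
from h import *
c=bot.camera("top");g=cv2.cvtColor(c["image"],cv2.COLOR_RGB2GRAY)
w=np.zeros_like(g);w[216:227,174:196]=(g[216:227,174:196]<60)
yy,xx=np.nonzero(w);print("tab px",xx.mean(),yy.mean(),len(xx),"start 181.1 220.4")
s=bot.camera("scene");P=cloud(s);d=np.hypot(P[...,0]-.511,P[...,1]-.456);A=P[(d<.05)&(P[...,2]>.05)&(P[...,2]<.062)]
print("plate z",np.median(A[:,2]),len(A),bot.get_obs()["ft_force"])
E
```

```text
tab px 183.25641025641025 220.07692307692307 39 start 181.1 220.4
plate z 0.05566429316119548 272 [-0.07339069  0.45895568 -0.51884103]
```

```bash
python3 - <<'E'
from h import *
for im in(np.load("top.npz")["image"],bot.camera("top")["image"]):
    g=cv2.cvtColor(im,cv2.COLOR_RGB2GRAY)
    print((g[219:222,174:196]).tolist())
E
```

```text
[[244, 252, 210, 36, 35, 42, 37, 45, 42, 27, 29, 180, 255, 247, 246, 252, 175, 255, 98, 81, 80, 60], [241, 255, 202, 46, 53, 55, 57, 56, 63, 21, 0, 66, 255, 248, 247, 255, 116, 255, 99, 80, 76, 57], [242, 253, 154, 42, 34, 44, 57, 59, 68, 7, 0, 163, 255, 248, 248, 255, 63, 255, 109, 93, 50, 50]]
[[238, 249, 206, 45, 41, 38, 37, 39, 42, 11, 31, 169, 251, 242, 242, 252, 114, 255, 96, 77, 73, 51], [237, 252, 189, 45, 43, 58, 57, 56, 62, 5, 0, 98, 254, 242, 243, 254, 63, 255, 91, 77, 55, 65], [238, 252, 83, 39, 35, 41, 51, 58, 66, 7, 0, 214, 255, 244, 244, 255, 82, 255, 94, 104, 36, 70]]
```

The tab is back exactly where it was at the start, so I'm handing in.

```bash
python3 -c "
from workcell import bot
print(bot.job_done())"
```

```text
the job is handed in; nothing more can be done
None
```

The six-arm new plate from the middle bin, matching the sample, sits flat on the turntable studs with the latch slid fully home and the arm clear; the job was handed in at about 29 s, and no verdict was returned.

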